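Roll the pan into the bay and lift the oversize falafel with the tongs

TASK

Push the steel pan of falafel along the rollers until it is fully home in the bay, against the end plate. Then take the tongs from their stand, close them on the one big falafel and lift it at least 10 cm above the floor of the pan; finish while holding it still there in the tongs. Do not touch any falafel with the gripper's own fingers, leave the two small ones in the pan and the pan in the bay, and do not disturb the other things on the table.

Things in the scene. Friction and masses are not known exactly. Their poses are not given: they have to be found in the camera images.
- rig: Fixed straight roller track, 200 x 575 mm: aluminium rails (tops 60 mm high, 156 mm apart inside), free steel rollers between (tops 50 mm). Its y axis runs along it from the open feed end (y = -290 mm) to the bay at the +y end, with grey side cheeks (76 mm high) and an end plate (90 mm high) with inner face at y = +275 mm. Origin on the table under the middle, z up.
- bay (a point): Where the pan's origin comes when the pan is fully home against the end plate: on the track's centre line, 155 mm from the track's origin along its +y, at roller-top height. Its axes are the track's.
- pan: Loose open steel pan on the rollers, 150 wide (x), 240 long (y, along the track), 45 mm high, 3 mm walls and floor, 0.6 kg. It stands towards the feed end at the start, axes within 3 degrees of the track's. Origin at the centre of its underside; inner floor 3 mm above it. It rolls with very little force; push on its feed-side end wall (y = -120 mm in its frame).
- falafel_big: The big falafel: brown, firm, round from above, 42 mm diameter, 34 mm high (upright side from 12 to 22 mm up), 40 g, standing on the pan's floor. Origin at the centre of its underside, z up. The three falafel stand in a row along the pan, about 70 mm apart, in any order, within 12 mm of the pan's centre line at the start.
- falafel_small1: One of two small falafel, 28 mm diameter, 24 mm high, in the same pan; stays in the pan. Origin at the centre of its underside.
- falafel_small2: The other small falafel, the same size; stays in the pan.
- stand: Fixed tongs stand: base 96 x 90 x 10 mm, two slim dark posts (heads 16 x 26 mm), centred at x = +-30 mm of its frame, 190 mm high, with lips up to 197 mm. Origin at the centre of its underside. The tongs hang between the posts from their crossbar; lift them straight up (10 mm clears the lips). It trades places with the utensil pot.
- tongs: Loose steel kitchen tongs, 125 g, hanging upright in the stand, hinge on top, tips down. Origin on the hinge axis, about 194 mm above the table in the stand; hinge top 6 mm above it. A crossbar, 64 mm long, 8 mm square, lies along x through the origin. The two arms hang down and open along y, one to each side. Paddle tips: lower edge 168 mm below the origin.
- tongs_grip (a point): Where to squeeze the tongs: midway between the arms, 40 mm below the tongs' origin. Flat black-lined zones, 18 mm wide (x), 20 to 75 mm below the origin; 50 mm over their outsides when open, 40 mm (and parallel) when shut on the big falafel. Come from above, one finger outside each arm, closing along the tongs' y.
- tongs_tips (a point): Midway between the two flat paddles, 152 mm below the tongs' origin. Paddles 26 wide (x), 30 mm high; 80 mm apart inside when open. 1 mm less at the grip zone shuts them by about 3.5 mm: squeeze only 2 to 3 mm to carry the tongs open (the spring keeps the arms pressed on the fingers), then fully to take the falafel.
- tongs_jaw (a joint): Angle between the tongs' arms, rad: 0 fully open (a stop), growing as they shut; about 0.25 when shut on the big falafel, at most 0.42. A spring opens them: about 6 N on each finger at the grip zone when open, 9 N when shut on the falafel.
- utensil_pot: Fixed steel pot of utensils, 90 mm diameter, 140 mm high, utensils up to 210 mm. Origin under its centre. Bystander.
- bowl: Small white bowl, 110 mm diameter, 45 mm high. Bystander; origin under its centre.
- sauce_bottle: Sauce bottle, 56 mm diameter, 170 mm high. Bystander; origin under its centre.
- spice_jar: Spice jar, 60 mm diameter, 90 mm high. Bystander; origin under its centre.
- spatula: Spatula lying on the table, 200 mm long. Bystander.
- cup: Steel cup, 72 mm diameter, 75 mm high. Bystander; origin under its centre.
Things that resemble listed ones, but are neither listed nor needed, are in the scene too. What is shaped like the falafel_small2 but turquoise is not meant.

How it is judged:
By the outcome, as a careful person would: the job done as asked, in the order asked, and still so for the second after the job is handed in, while the arm keeps its last pose, push and grip.
It also fails if it takes over 70 s, if anything falls off the work surface, if the arm or the gripper's body presses on something with over 40 N, if the wrist force passes 120 N, or if a joint passes its speed limit or range.

ROBOT

A 7-joint arm with a two-finger parallel gripper is mounted at the origin on the work surface. World frame = base frame: x ahead of the robot, y to its left, z up, the work surface at z = 0. Lengths are in mm, angles in rad, forces in N, time in s.
With the tool pointing down it reaches from about 350 to 900 mm from the base axis. Payload 19.9 kg.
Tool frame: the origin (TCP) lies at the very end of the fingers, on their centre line; the grasp point (between the pads) lies 19 mm behind it; z points along the fingers, x is the direction in which the jaws open and shut, and the axes are right-handed (so a half turn about z gives the same grasp; the last joint's range is limited). The gripper opens to 85 mm and grips with 20 to 120 N. Pads are 22 mm wide; open, the fingers measure 114 mm over their backs; the gripper's body (76 mm by 85 mm) begins 54 mm behind the grasp point. The pads swing forward as they close: fully open they stand 13 mm farther back than shut.
Start: joints at [-1.347, 0.417, -0.01, 1.614, 0.005, 1.111, -0.053], TCP at [164.166, 603.035, 231.26] pointing down, gripper open.
Joint ranges: [-2.81, 2.81], [-0.39, 2.02], [-1.27, 1.25], [0.06, 2.57], [-1.19, 4.33], [0.19, 2], [-2.82, 2.82]. Speed limits (rad/s): [1.89, 1.89, 2.39, 2.39, 3.01, 3.01, 3.01].

INTERFACE

Orientations are given as [roll, pitch, yaw] about the fixed x, y, z axes, in that order (R = Rz(yaw) Ry(pitch) Rx(roll)).
In Python, from rig import robot gives the robot as it stands.
- The arm moves only by the shell command python3 -m jog 'ROWS' [FORCE]. ROWS is JSON, a list of rows, each an object of numbers: "hand": the opening, from 0 (shut) to 1 (fully open); "dx", "dy", "dz": the shift along the tool's x, y, z in units of 25 mm (1.0 is 25 mm); "spin": the turn about the tool's z in rad. A call has 1 to 10 rows; each row shifts and turns the commanded pose from where the row before left it, along the tool's axes as they then stand; what a row does not reach is not made up. A row lasts 1/8 s, in which the tool goes at most 62.5 mm and 10.7 degrees, less where a joint would pass 70% of its speed; a pose out of reach is approached as far as the arm can. A call is refused whole if a number of a shift passes 1 or a number of a turn 0.188, either way. A call with a gripper value outside its range is refused whole. The fingers move at their own pace and stop on an object; FORCE is the grip in N (left out, the last holds). Time passes only in rows, so rows that do not move let the fingers close. It gives the time, the measured TCP pose, the force and the opening at its end, in the units of the state.
- robot.read_state(): the state, without advancing time (a new reading comes with each control period).
- robot.read_camera(name): name is "scene" or "top"; returns (picture, depth): 480x640x3 uint8, red, green, blue; 480x640 float32, mm along the optical axis (not along the pixel's ray), 0 where there is no reading.
- robot.camera_model(name): a dict with "fov_y" (degrees; the focal length in pixels is half the picture's height over the tangent of half this angle, whatever the lens; pixels are square), "cx", "cy" (the principal point, pixels), "k1" (the pictures are not rectified: a ray, as slopes to the right and down, at radius r is drawn at 1 + k1 r^2 times it, then the intrinsics apply), "cam_to_world" (4x4, takes a point from camera to world coordinates). Camera axes: x right, y up, looking along -z (the intrinsics and any distortion apply to the point x, -y, -z); pixel columns grow to the right and rows downward; lengths in mm; the calibration is good to about 2 mm. A picture is of the moment at which its call begins. camera_model takes no time and is no camera call.
- robot.finish_job(): hands the job in, once; it reports no verdict.
The state is a dict: "t": time; "q": joint angles; "joint_velocities": joint speeds; "joint_efforts": joint torques, N m; "position": TCP position; "tcp_rot": TCP orientation; "force": force on the tool from outside, world axes, zero at the start; "torque": the same for the moment, N m; "grip_width": finger opening in mm.
Only numpy, scipy, OpenCV 4.12 (cv2) and the standard library are available. Lean on these libraries where they do the work, as an engineer would, in place of code of your own. Each camera call takes 0.05 s, during which the arm holds its last target. There are 200 camera calls.

## Working session

There is one attempt and no reset: what is moved stays moved. The work goes in short steps, Python scripts to look and compute and a shell command to move; the robot and the scene stay as the last step left them, time stands still between calls to the robot, and variables do not carry over. Pictures are saved under pics/ and viewed, about 8 in all and at most 12, crops included, and the job is handed in when it is done.

```bash
ls; mkdir -p pics
cat > h.py <<'E'
import numpy as np, cv2
from rig import robot
def cam(n):
    m=robot.camera_model(n); f=240/np.tan(np.radians(m['fov_y'])/2)
    return m,f
def rays(n,uv):
    m,f=cam(n); K=np.array([[f,0,m['cx']],[0,f,m['cy']],[0,0,1.]])
    uv=np.array(uv,float).reshape(-1,1,2)
    s=cv2.undistortPoints(uv,K,np.array([m['k1'],0,0,0.])).reshape(-1,2)
    T=np.array(m['cam_to_world']); d=np.c_[s[:,0],-s[:,1],-np.ones(len(s))]@T[:3,:3].T
    return T[:3,3],d
def onz(n,uv,z):
    o,d=rays(n,uv); return o+d*((z-o[2])/d[:,2])[:,None]
def depthpt(n,uv,D):
    o,d=rays(n,uv); uv=np.array(uv,int).reshape(-1,2); return o+d*D[uv[:,1],uv[:,0]][:,None]
E
python3 - <<'E'
from h import *
for n in('scene','top'):
    p,d=robot.read_camera(n); cv2.imwrite(f'pics/{n}0.png',p[:,:,::-1]); np.save(f'{n}0.npy',d)
    m=robot.camera_model(n); print(n,{k:v for k,v in m.items() if k!='cam_to_world'},np.round(m['cam_to_world'],3).tolist(),(d==0).mean())
print(robot.read_state())
E
```

```text
pics
scene {'fov_y': 56.253466909135135, 'cx': 318.88337213600425, 'cy': 237.20759468848655, 'k1': -0.03659556086540301} [[0.746, -0.379, 0.547, 1122.161], [0.665, 0.435, -0.606, -515.951], [-0.009, 0.817, 0.577, 707.354], [0.0, 0.0, 0.0, 1.0]] 0.004078776041666667
top {'fov_y': 54.64967523536768, 'cx': 319.3888057276466, 'cy': 239.56743287799432, 'k1': -0.10459100210573474} [[-0.028, 0.991, -0.132, 434.695], [-0.999, -0.025, 0.021, 70.072], [0.018, 0.133, 0.991, 1258.096], [0.0, 0.0, 0.0, 1.0]] 0.003727213541666667
{'t': 0.1, 'q': array([-1.34652996,  0.4179218 , -0.01034257,  1.61411405,  0.00466078,
        1.11069843, -0.05301504]), 'joint_velocities': array([-0.00029274, -0.00301404, -0.00030746, -0.00230722, -0.0010099 ,
       -0.00067082,  0.00099022]), 'joint_efforts': array([ 2.32937455e-03, -8.65826154e+01,  6.80426862e-01, -4.35634947e+01,
        1.91555457e-02,  4.81957992e-03,  1.06180139e-04]), 'position': array([164.04839428, 602.75960452, 230.71791049]), 'tcp_rot': array([3.14155722e+00, 1.11709477e-03, 1.30504162e+00]), 'force': array([0.82254714, 0.16730054, 0.99889409]), 'torque': array([ 0.01854374,  0.00241523, -0.04775204]), 'grip_width': 85.22952593472144}
```

View pics/scene0.png

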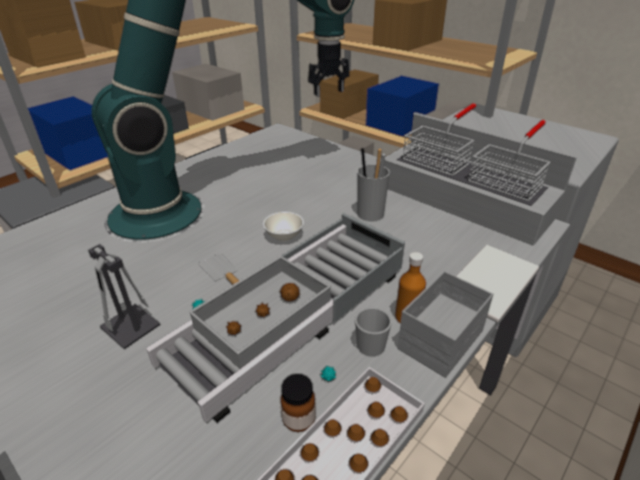

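View pics/top0.png

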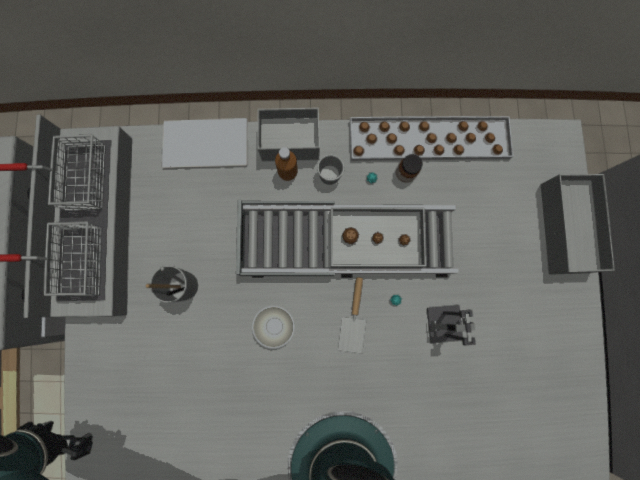

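Scene view: pan at (262,312), with the big falafel at (290,291) and two small ones at (262,310) and (233,328). The tongs stand is at (115,290), and turquoise decoys are at (198,305) and (329,373). Top view: track from column 238 to 455 with the bay on the left, falafel at (350,235), (377,238) and (404,240), and the stand at (452,325). The falafel on the tray are lookalikes and outside the pan. I'll measure next.

```bash
cat > m.py <<'E'
from h import *
import sys
def cloud(n,D):
    v,u=np.mgrid[0:480,0:640]; uv=np.c_[u.ravel(),v.ravel()]
    return uv,depthpt(n,uv,D)
E
python3 - <<'E'
from m import *
P={}
for n in('top','scene'):
    D=np.load(n+'0.npy'); uv,X=cloud(n,D); P[n]=(uv,X)
    ok=(D.ravel()>0)
    # table check
    t=ok&(abs(X[:,2])<15)&(X[:,0]>200)&(X[:,0]<800)&(abs(X[:,1])<400); print(n,'table z',np.median(X[t,2]))
    im=cv2.imread(f'pics/{n}0.png'); hsv=cv2.cvtColor(im,cv2.COLOR_BGR2HSV)
    m=cv2.inRange(hsv,(5,110,40),(20,255,255))
    c,l,s,ce=cv2.connectedComponentsWithStats(m)
    for i in range(1,c):
        if s[i,4]>25:
            q=onz(n,[ce[i]],65)[0]
            if 350<q[0]<750 and abs(q[1])<450: print(n,'brown',s[i].tolist(),ce[i].round(1),q.round(1))
uv,X=P['top']
def rect(name,m):
    pts=X[m,:2].astype(np.float32)
    (c,wh,a)=cv2.minAreaRect(pts); print(name,len(pts),np.round(c,1),np.round(wh,1),round(a,2),np.median(X[m,2]).round(1))
T=np.load('top0.npy').ravel()
box=lambda u0,u1,v0,v1:(uv[:,0]>u0)&(uv[:,0]<u1)&(uv[:,1]>v0)&(uv[:,1]<v1)
rect('panrim',box(322,432,200,275)&(X[:,2]>88)&(X[:,2]<102))
rect('bay>72',box(230,340,190,285)&(X[:,2]>70)&(X[:,2]<98))
rect('track',box(230,465,190,285)&(X[:,2]>52)&(X[:,2]<100))
rect('endplate',box(230,250,190,285)&(X[:,2]>84)&(X[:,2]<100))
for n in('top','scene'):
    uv,X=P[n]
    m=(X[:,2]>150)&(X[:,2]<215)&(abs(X[:,0]-385)<110)&(X[:,1]<-100)&(X[:,1]>-350)
    print(n,'high',m.sum())
    for a,b in zip(uv[m],X[m]): print(a.tolist(),b.round(0).tolist(),end=' ')
    print()
for n,(x0,x1,y0,y1) in {'top':(410,490,290,360),'scene':(80,180,235,355)}.items():
    im=cv2.imread(f'pics/{n}0.png')[y0:y1,x0:x1]; cv2.imwrite(f'pics/c_{n}.png',cv2.resize(im,None,fx=400/(x1-x0),fy=400/(x1-x0),interpolation=2))
a=cv2.imread('pics/c_top.png');b=cv2.imread('pics/c_scene.png'); H=max(a.shape[0],b.shape[0])
cv2.imwrite('pics/c.png',np.hstack([cv2.copyMakeBorder(k,0,H-k.shape[0],0,0,0) for k in(a,b)]))
E
```

```text
top table z 1.0646467709334502
top brown [343, 228, 15, 15, 167] [349.9 235.3] [603. -35.  65.]
top brown [373, 233, 9, 10, 65] [377.2 237.5] [ 595.4 -106.    65. ]
top brown [400, 235, 9, 10, 65] [404.1 239.5] [ 588.4 -176.2   65. ]
scene table z -0.3032507730938505
scene brown [227, 273, 11, 10, 60] [231.4 277.8] [470.5 -83.6  65. ]
scene brown [281, 284, 18, 17, 246] [289.5 291.7] [599.  -31.1  65. ]
scene brown [257, 304, 12, 12, 117] [262.4 309.8] [ 596.1 -106.    65. ]
scene brown [227, 322, 13, 12, 128] [233.2 327.6] [ 589.4 -176.5   65. ]
panrim 659 [ 594.7 -104.4] [241.4 152.7] 88.44 96.4
bay>72 957 [600.7 125.5] [262.8 191.4] 88.53 81.6
track 8173 [596.6 -30.6] [575.3 192.2] 88.49 58.0
endplate 332 [603.4 250.7] [ 12.4 190.5] 88.53 90.3
top high 443
[459, 310] [404.0, -271.0, 189.0] [460, 310] [405.0, -272.0, 196.0] [461, 310] [405.0, -274.0, 197.0] [462, 310] [404.0, -277.0, 194.0] [463, 310] [404.0, -279.0, 195.0] [464, 310] [404.0, -280.0, 198.0] [465, 310] [404.0, -284.0, 194.0] [466, 310] [404.0, -285.0, 197.0] [467, 310] [404.0, -287.0, 199.0] [468, 310] [404.0, -290.
[... 28227 characters left out ...]
373.0, -313.0, 154.0] [101, 279] [374.0, -312.0, 154.0] [102, 279] [377.0, -311.0, 155.0] [116, 279] [394.0, -292.0, 152.0] [117, 279] [400.0, -292.0, 156.0] [118, 279] [399.0, -290.0, 153.0] [119, 279] [399.0, -288.0, 152.0] [120, 279] [399.0, -286.0, 151.0] [121, 279] [399.0, -285.0, 151.0] [99, 280] [370.0, -315.0, 151.0] [100, 280] [373.0, -314.0, 152.0] [101, 280] [374.0, -312.0, 151.0] [102, 280] [374.0, -311.0, 151.0] [117, 280] [397.0, -292.0, 151.0] [118, 280] [400.0, -291.0, 152.0] [119, 280] [400.0, -289.0, 151.0] [120, 280] [401.0, -288.0, 151.0] [121, 280] [402.0, -286.0, 150.0] [100, 281] [374.0, -315.0, 151.0] [102, 281] [377.0, -312.0, 150.0] [118, 281] [401.0, -292.0, 151.0]
```

View pics/c.png

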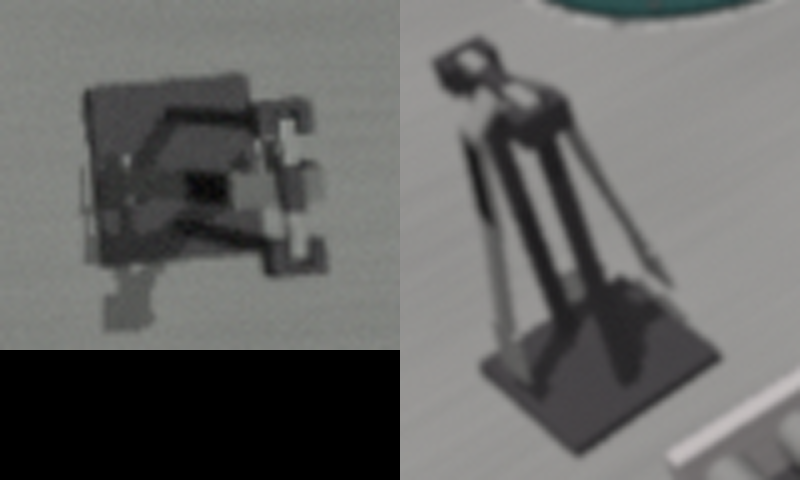

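Crop: the tongs hang by their crossbar, which runs along world x between the posts. The arms open along world y. Posts are at about (397,-286) and (334,-289), so the tongs origin is near (365.5,-287.5,194).

The track origin is about (596.7,-28.1), yaw -1.4°. The pan centre is about (594.7,-104.4). The big falafel is the brown one nearest the bay inside the pan, at (602,-33). Its blob is 15 px against 9 px for the small ones.

I'll carry the shut gripper to the feed side, high up.

```bash
cat > go.py <<'E'
# python3 go.py x y z yaw : remaining move in tool axes, units of 25 mm / rad
import sys; from h import *
s=robot.read_state(); p=s['position']; r=s['tcp_rot']
print('t',round(s['t'],2),'p',p.round(1),'rpy',r.round(3),'F',s['force'].round(1),'w',round(s['grip_width'],1),'q7',s['q'][6].round(2))
if len(sys.argv)>3:
    d=np.array([float(a) for a in sys.argv[1:4]])-p; c,n=np.cos(r[2]),np.sin(r[2])
    print('dx dy dz',(np.array([c*d[0]+n*d[1],n*d[0]-c*d[1],-d[2]])/25).round(2))
    if len(sys.argv)>4: print('spin',round(-((float(sys.argv[4])-r[2]+np.pi)%(2*np.pi)-np.pi),3))
E
python3 -m jog '[{"hand":0,"dz":-1},{"dx":-1,"dy":0.88},{"dx":-1,"dy":0.88},{"dx":-1,"dy":0.88},{"dx":-1,"dy":0.88},{"dx":-1,"dy":0.88},{"dx":-1,"dy":0.88},{"dx":-1,"dy":0.88},{"dx":-1,"dy":0.88},{"dx":-1,"dy":0.88}]' 30
python3 -m jog '[{"dx":-1,"dy":0.88},{"dx":-1,"dy":0.88},{"dx":-1,"dy":0.88},{"dx":-1,"dy":0.88},{"dx":-1,"dy":0.88},{"dx":-1,"dy":0.88},{"dx":-1,"dy":0.88},{"dx":-1,"dy":0.88},{"dx":-1,"dy":0.88},{"dx":-1,"dy":0.88}]'
python3 go.py 592 -268 256 -1.55
```

```text
t 0.1 p [164.  602.8 230.7] rpy [3.142e+00 1.000e-03 1.305e+00] F [0.8 0.2 1. ] w 85.2 q7 -0.05
dx dy dz [-29.11  25.66  -1.01]
spin 2.855validation failed for argument at $[0]...
validation failed for argument at $[0]...
```

```bash
python3 -m jog '[{"hand":0,"dx":0,"dy":0,"dz":-1,"spin":0},{"hand":0,"dx":-1,"dy":0.88,"dz":0,"spin":0},{"hand":0,"dx":-1,"dy":0.88,"dz":0,"spin":0},{"hand":0,"dx":-1,"dy":0.88,"dz":0,"spin":0},{"hand":0,"dx":-1,"dy":0.88,"dz":0,"spin":0},{"hand":0,"dx":-1,"dy":0.88,"dz":0,"spin":0},{"hand":0,"dx":-1,"dy":0.88,"dz":0,"spin":0},{"hand":0,"dx":-1,"dy":0.88,"dz":0,"spin":0},{"hand":0,"dx":-1,"dy":0.88,"dz":0,"spin":0},{"hand":0,"dx":-1,"dy":0.88,"dz":0,"spin":0}]' 30; python3 go.py 592 -268 256 -1.55
```

```text
t: 1.35
position: [296.4, 332.8, 256.1]
tcp_rot: [-3.141, 0.0, 1.305]
force: [0.8, -0.2, 0.7]
grip_width: 0.2
t 1.35 p [296.4 332.8 256.1] rpy [-3.141  0.     1.305] F [ 0.8 -0.2  0.7] w 0.2 q7 0.4
dx dy dz [-2.008e+01  1.772e+01  1.000e-02]
spin 2.855
```

```bash
python3 -m jog '[{"hand":0,"dx":-1,"dy":0.88,"dz":0,"spin":0},{"hand":0,"dx":-1,"dy":0.88,"dz":0,"spin":0},{"hand":0,"dx":-1,"dy":0.88,"dz":0,"spin":0},{"hand":0,"dx":-1,"dy":0.88,"dz":0,"spin":0},{"hand":0,"dx":-1,"dy":0.88,"dz":0,"spin":0},{"hand":0,"dx":-1,"dy":0.88,"dz":0,"spin":0},{"hand":0,"dx":-1,"dy":0.88,"dz":0,"spin":0},{"hand":0,"dx":-1,"dy":0.88,"dz":0,"spin":0},{"hand":0,"dx":-1,"dy":0.88,"dz":0,"spin":0},{"hand":0,"dx":-1,"dy":0.88,"dz":0,"spin":0}]'
python3 -m jog '[{"hand":0,"dx":-1,"dy":0.88,"dz":0,"spin":0},{"hand":0,"dx":-1,"dy":0.88,"dz":0,"spin":0},{"hand":0,"dx":-1,"dy":0.88,"dz":0,"spin":0},{"hand":0,"dx":-1,"dy":0.88,"dz":0,"spin":0},{"hand":0,"dx":-1,"dy":0.88,"dz":0,"spin":0},{"hand":0,"dx":-1,"dy":0.88,"dz":0,"spin":0},{"hand":0,"dx":-1,"dy":0.88,"dz":0,"spin":0},{"hand":0,"dx":-1,"dy":0.88,"dz":0,"spin":0},{"hand":0,"dx":-1,"dy":0.88,"dz":0,"spin":0},{"hand":0,"dx":-1,"dy":0.88,"dz":0,"spin":0}]'
python3 -m jog '[{"hand":0,"dx":0,"dy":0,"dz":0,"spin":0.185},{"hand":0,"dx":0,"dy":0,"dz":0,"spin":0.185},{"hand":0,"dx":0,"dy":0,"dz":0,"spin":0.185},{"hand":0,"dx":0,"dy":0,"dz":0,"spin":0.185},{"hand":0,"dx":0,"dy":0,"dz":0,"spin":0.185},{"hand":0,"dx":0,"dy":0,"dz":0,"spin":0.185},{"hand":0,"dx":0,"dy":0,"dz":0,"spin":0.185},{"hand":0,"dx":0,"dy":0,"dz":0,"spin":0.185},{"hand":0,"dx":0,"dy":0,"dz":0,"spin":0.185},{"hand":0,"dx":0,"dy":0,"dz":0,"spin":0.185}]'
python3 go.py 592 -268 256 -1.55
```

```text
t: 2.6
position: [442.9, 33.9, 256.2]
tcp_rot: [-3.141, 0.0, 1.305]
force: [-0.1, 0.5, -0.2]
grip_width: 0.0
t: 3.85
position: [589.7, -264.9, 255.9]
tcp_rot: [-3.141, -0.0, 1.305]
force: [1.0, 1.0, 0.1]
grip_width: 0.2
t: 5.1
position: [589.3, -263.9, 256.0]
tcp_rot: [3.141, 0.0, -0.551]
force: [-0.9, 0.5, -0.6]
grip_width: 0.3
t 5.1 p [ 589.3 -263.9  256. ] rpy [ 3.141  0.    -0.551] F [-0.9  0.5 -0.6] w 0.3 q7 0.28
dx dy dz [0.18 0.08 0.  ]
spin 0.999
```

```bash
python3 -m jog '[{"hand":0,"dx":0,"dy":0,"dz":0,"spin":0.174},{"hand":0,"dx":0,"dy":0,"dz":0,"spin":0.174},{"hand":0,"dx":0,"dy":0,"dz":0,"spin":0.174},{"hand":0,"dx":0,"dy":0,"dz":0,"spin":0.174},{"hand":0,"dx":0,"dy":0,"dz":0,"spin":0.174},{"hand":0,"dx":0,"dy":0,"dz":0,"spin":0.174},{"hand":0,"dx":0,"dy":0,"dz":0,"spin":0}]'
python3 go.py 591.5 -265 72 -1.595
python3 -m jog '[{"hand":0,"dx":0,"dy":0,"dz":1,"spin":0},{"hand":0,"dx":0,"dy":0,"dz":1,"spin":0},{"hand":0,"dx":0,"dy":0,"dz":1,"spin":0},{"hand":0,"dx":0,"dy":0,"dz":1,"spin":0},{"hand":0,"dx":0,"dy":0,"dz":1,"spin":0},{"hand":0,"dx":0,"dy":0,"dz":1,"spin":0},{"hand":0,"dx":0,"dy":0,"dz":1,"spin":0},{"hand":0,"dx":0,"dy":0,"dz":0.36,"spin":0},{"hand":0,"dx":0,"dy":0,"dz":0,"spin":0}]'
python3 go.py 591.5 -265 72 -1.595
```

```text
t: 5.98
position: [589.3, -263.9, 256.0]
tcp_rot: [3.141, -0.0, -1.588]
force: [-0.1, 0.4, -0.7]
grip_width: 0.1
t 5.97 p [ 589.3 -263.9  256. ] rpy [ 3.141 -0.    -1.588] F [-0.1  0.4 -0.7] w 0.1 q7 -0.67
dx dy dz [ 0.04 -0.09  7.36]
spin 0.007
t: 7.1
position: [589.2, -264.3, 72.0]
tcp_rot: [3.141, -0.0, -1.589]
force: [-0.6, -0.3, -0.1]
grip_width: -0.0
t 7.1 p [ 589.2 -264.3   72. ] rpy [ 3.141 -0.    -1.589] F [-0.6 -0.3 -0.1] w -0.0 q7 -0.55
dx dy dz [ 0.03 -0.09  0.  ]
spin 0.006
```

```bash
python3 -m jog '[{"hand":0,"dx":-0.2,"dy":-0.09,"dz":0,"spin":0},{"hand":0,"dx":-0.2,"dy":0,"dz":0,"spin":0},{"hand":0,"dx":-0.2,"dy":0,"dz":0,"spin":0},{"hand":0,"dx":-0.2,"dy":0,"dz":0,"spin":0},{"hand":0,"dx":-0.2,"dy":0,"dz":0,"spin":0},{"hand":0,"dx":-0.2,"dy":0,"dz":0,"spin":0},{"hand":0,"dx":-0.25,"dy":0,"dz":0,"spin":0},{"hand":0,"dx":-0.3,"dy":0,"dz":0,"spin":0},{"hand":0,"dx":-0.35,"dy":0,"dz":0,"spin":0},{"hand":0,"dx":-0.4,"dy":0,"dz":0,"spin":0}]'
python3 -m jog '[{"hand":0,"dx":-0.4,"dy":0,"dz":0,"spin":0},{"hand":0,"dx":-0.4,"dy":0,"dz":0,"spin":0},{"hand":0,"dx":-0.4,"dy":0,"dz":0,"spin":0},{"hand":0,"dx":-0.4,"dy":0,"dz":0,"spin":0},{"hand":0,"dx":-0.4,"dy":0,"dz":0,"spin":0},{"hand":0,"dx":-0.4,"dy":0,"dz":0,"spin":0},{"hand":0,"dx":-0.4,"dy":0,"dz":0,"spin":0},{"hand":0,"dx":-0.4,"dy":0,"dz":0,"spin":0},{"hand":0,"dx":-0.4,"dy":0,"dz":0,"spin":0},{"hand":0,"dx":-0.4,"dy":0,"dz":0,"spin":0}]'
python3 -m jog '[{"hand":0,"dx":-0.4,"dy":0,"dz":0,"spin":0},{"hand":0,"dx":-0.4,"dy":0,"dz":0,"spin":0},{"hand":0,"dx":-0.4,"dy":0,"dz":0,"spin":0},{"hand":0,"dx":-0.35,"dy":0,"dz":0,"spin":0},{"hand":0,"dx":-0.3,"dy":0,"dz":0,"spin":0},{"hand":0,"dx":-0.3,"dy":0,"dz":0,"spin":0},{"hand":0,"dx":-0.2,"dy":0,"dz":0,"spin":0},{"hand":0,"dx":-0.2,"dy":0,"dz":0,"spin":0},{"hand":0,"dx":-0.2,"dy":0,"dz":0,"spin":0},{"hand":0,"dx":-0.2,"dy":0,"dz":0,"spin":0}]'
python3 go.py 597.5 -7 72 -1.595
```

```text
t: 8.35
position: [592.7, -201.1, 72.4]
tcp_rot: [-3.141, -0.0, -1.589]
force: [-0.1, -2.7, 0.4]
grip_width: -0.0
t: 9.6
position: [594.6, -101.0, 72.3]
tcp_rot: [-3.141, -0.0, -1.589]
force: [0.7, -4.0, 0.1]
grip_width: -0.3
t: 10.85
position: [595.8, -27.7, 72.3]
tcp_rot: [3.141, -0.0, -1.589]
force: [2.3, -2.3, 0.1]
grip_width: 0.0
t 10.85 p [595.8 -27.7  72.3] rpy [ 3.141 -0.    -1.589] F [ 2.3 -2.3  0.1] w 0.0 q7 -0.87
dx dy dz [-0.83 -0.05  0.01]
spin 0.006
```

Still in contact, with about 2–4 N of drag. I'll finish slowly until the force rises.

```bash
python3 -m jog '[{"hand":0,"dx":-0.15,"dy":0,"dz":0,"spin":0},{"hand":0,"dx":-0.15,"dy":0,"dz":0,"spin":0},{"hand":0,"dx":-0.12,"dy":0,"dz":0,"spin":0},{"hand":0,"dx":-0.12,"dy":0,"dz":0,"spin":0},{"hand":0,"dx":-0.1,"dy":0,"dz":0,"spin":0}]'
python3 -m jog '[{"hand":0,"dx":-0.08,"dy":0,"dz":0,"spin":0}]'
python3 - <<'E'
from h import *
p,d=robot.read_camera('top'); cv2.imwrite('pics/t1.png',p[:,:,::-1]); np.save('t1.npy',d)
cv2.imwrite('pics/t1c.png',cv2.resize(p[180:290,220:460,::-1],None,fx=3,fy=3,interpolation=2))
E
python3 go.py 597.5 -7 72 -1.595
```

```text
t: 11.48
position: [596.2, -11.7, 72.3]
tcp_rot: [-3.142, -0.0, -1.589]
force: [0.8, -1.4, -0.7]
grip_width: 0.1
t: 11.6
position: [596.2, -9.8, 72.3]
tcp_rot: [3.142, -0.0, -1.589]
force: [1.4, -0.7, 0.6]
grip_width: 0.1
t 11.65 p [596.2  -9.5  72.3] rpy [ 3.141  0.    -1.589] F [ 1.   0.9 -0.4] w -0.1 q7 -0.9
dx dy dz [-0.1  -0.05  0.01]
spin 0.006
```

View pics/t1c.png

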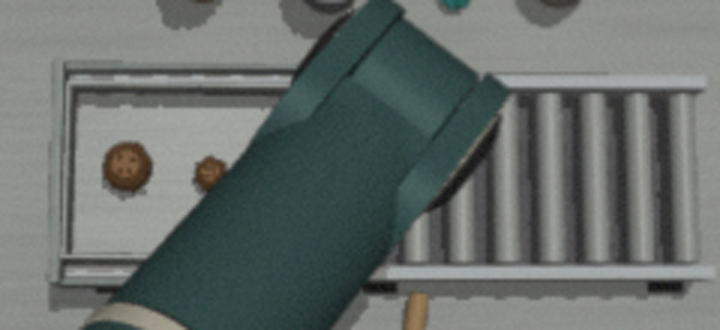

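The pan is close to the end plate (crop columns 62–72), and the big falafel is at crop (127,166). I'll creep on until the force rises.

```bash
for i in 1 2; do :; done; python3 -m jog '[{"hand":0,"dx":-0.06,"dy":0,"dz":0,"spin":0},{"hand":0,"dx":-0.06,"dy":0,"dz":0,"spin":0}]'
python3 -m jog '[{"hand":0,"dx":-0.06,"dy":0,"dz":0,"spin":0}]'
python3 -m jog '[{"hand":0,"dx":-0.06,"dy":0,"dz":0,"spin":0}]'
```

```text
t: 11.9
position: [596.3, -7.4, 72.4]
tcp_rot: [-3.141, -0.001, -1.589]
force: [2.0, -8.1, -1.8]
grip_width: 0.3
t: 12.02
position: [596.4, -7.3, 72.6]
tcp_rot: [-3.14, -0.003, -1.59]
force: [3.3, -15.3, -1.9]
grip_width: 0.2
t: 12.15
position: [596.7, -7.1, 72.9]
tcp_rot: [-3.139, -0.005, -1.592]
force: [5.7, -22.9, -1.4]
grip_width: -0.0
```

Firm contact at y=-7.3 (predicted -7.6): the pan is home. I'll back off, rise and look.

```bash
python3 -m jog '[{"hand":0,"dx":0.3,"dy":0,"dz":0,"spin":0},{"hand":0,"dx":0.6,"dy":0,"dz":0,"spin":0},{"hand":0,"dx":0.6,"dy":0,"dz":-0.5,"spin":0},{"hand":0,"dx":0.5,"dy":0,"dz":-1,"spin":0},{"hand":0,"dx":0.5,"dy":0,"dz":-1,"spin":0},{"hand":0,"dx":0.5,"dy":0,"dz":-1,"spin":0},{"hand":0,"dx":0.5,"dy":0,"dz":-1,"spin":0},{"hand":1,"dx":0.5,"dy":0,"dz":-1,"spin":0},{"hand":1,"dx":1,"dy":0,"dz":-1,"spin":0},{"hand":1,"dx":1,"dy":0,"dz":-1,"spin":0}]'
python3 -m jog '[{"hand":1,"dx":1,"dy":0.2,"dz":0,"spin":0},{"hand":1,"dx":1,"dy":0.2,"dz":0,"spin":0},{"hand":1,"dx":1,"dy":0.2,"dz":0,"spin":0},{"hand":1,"dx":0,"dy":0,"dz":0,"spin":0}]'
python3 - <<'E'
from m import *
D0=np.load('top0.npy'); uv,X=cloud('top',D0)
m=(X[:,2]>191)&(X[:,2]<206)&(abs(X[:,0]-366)<60)&(abs(X[:,1]+287)<25)
q=X[m]
a=q[q[:,0]>388]; b=q[(q[:,0]<343)]; c=q[(q[:,0]>344)&(q[:,0]<387)]
for k in(a,b,c): print(len(k),k.min(0).round(),k.max(0).round(),((k.min(0)+k.max(0))/2).round(1),k.mean(0).round(1))
s=(X[:,2]>5)&(X[:,2]<16)&(abs(X[:,0]-366)<65)&(abs(X[:,1]+287)<60)
(cc,wh,an)=cv2.minAreaRect(X[s,:2].astype(np.float32)); print('base',cc,wh,an)
uv2,Y=cloud('scene',np.load('scene0.npy'))
s=(Y[:,2]>5)&(Y[:,2]<16)&(abs(Y[:,0]-366)<65)&(abs(Y[:,1]+287)<60)
(cc,wh,an)=cv2.minAreaRect(Y[s,:2].astype(np.float32)); print('base scene',cc,wh,an)
p,d=robot.read_camera('top'); cv2.imwrite('pics/t2.png',p[:,:,::-1]); np.save('t2.npy',d)
uv,X=cloud('top',d); box=(uv[:,0]>225)&(uv[:,0]<400)&(uv[:,1]>190)&(uv[:,1]<285)
r=box&(X[:,2]>91.5)&(X[:,2]<102); print('rim',r.sum(),cv2.minAreaRect(X[r,:2].astype(np.float32)))
hsv=cv2.cvtColor(p,cv2.COLOR_RGB2HSV); mk=cv2.inRange(hsv,(5,110,40),(20,255,255)); n_,l,st,ce=cv2.connectedComponentsWithStats(mk)
for i in range(1,n_):
    if st[i,4]>25:
        g=onz('top',[ce[i]],65)[0]
        if 500<g[0]<680: print('brown',st[i].tolist(),g.round(1))
E
python3 go.py 365.5 -287.5 270 -1.53
```

```text
t: 13.4
position: [593.3, -155.2, 262.5]
tcp_rot: [-3.14, -0.0, -1.589]
force: [0.5, 0.0, -0.4]
grip_width: 54.2
t: 13.9
position: [576.1, -231.3, 261.7]
tcp_rot: [-3.14, -0.001, -1.593]
force: [0.1, 0.5, 0.2]
grip_width: 85.6
89 [ 388. -300.  191.] [ 405. -272.  203.] [ 396.3 -285.6  197. ] [ 396.6 -285.2  196.9]
77 [ 326. -302.  191.] [ 343. -276.  202.] [ 334.1 -289.2  196.7] [ 333.4 -289.7  197.1]
103 [ 344. -297.  191.] [ 386. -277.  204.] [ 365.2 -287.   197.6] [ 365.8 -286.3  198.1]
base (364.3728942871094, -287.95111083984375) (126.4244613647461, 117.60891723632812) 1.5692496299743652
base scene (367.179931640625, -288.75750732421875) (99.62735748291016, 92.54940795898438) 3.4562690258026123
rim 690 ((602.6341552734375, 130.45388793945312), (250.97036743164062, 184.57833862304688), 88.62599182128906)
brown [254, 228, 15, 15, 169] [609.  195.9  65. ]
brown [285, 233, 9, 10, 69] [600.9 123.6  65. ]
brown [312, 235, 9, 10, 65] [593.8  53.8  65. ]
t 13.95 p [ 576.7 -229.9  261.3] rpy [-3.14  -0.    -1.591] F [-0.2  0.6 -0.5] w 85.6 q7 -0.75
dx dy dz [ 2.47  8.4  -0.35]
spin -0.061
```

```bash
python3 -m jog '[{"hand":1,"dx":0,"dy":0,"dz":-0.35,"spin":-0.08},{"hand":1,"dx":0.25,"dy":0.94,"dz":0,"spin":0},{"hand":1,"dx":0.25,"dy":0.94,"dz":0,"spin":0},{"hand":1,"dx":0.25,"dy":0.94,"dz":0,"spin":0},{"hand":1,"dx":0.25,"dy":0.94,"dz":0,"spin":0},{"hand":1,"dx":0.2,"dy":0.94,"dz":0,"spin":0},{"hand":1,"dx":0.2,"dy":0.94,"dz":0,"spin":0},{"hand":1,"dx":0.2,"dy":0.94,"dz":0,"spin":0},{"hand":1,"dx":0.2,"dy":0.94,"dz":0,"spin":0},{"hand":1,"dx":0,"dy":0.9,"dz":0,"spin":0}]'
python3 -m jog '[{"hand":1,"dx":0,"dy":0,"dz":0,"spin":0},{"hand":1,"dx":0,"dy":0,"dz":0,"spin":0}]' 
python3 go.py 366 -287.7 136 -1.51
```

```text
t: 15.2
position: [369.2, -286.7, 269.1]
tcp_rot: [-3.141, -0.0, -1.509]
force: [-0.7, 0.0, 0.8]
grip_width: 85.2
t: 15.45
position: [370.7, -286.1, 269.0]
tcp_rot: [-3.141, 0.0, -1.508]
force: [-0.2, -0.2, 0.4]
grip_width: 85.3
t 15.45 p [ 370.7 -286.1  269. ] rpy [-3.141  0.    -1.508] F [-0.2 -0.2  0.4] w 85.3 q7 -0.69
dx dy dz [0.05 0.19 5.32]
spin 0.002
```

```bash
python3 -m jog '[{"hand":1,"dx":0.05,"dy":0.19,"dz":0,"spin":0},{"hand":1,"dx":0,"dy":0,"dz":0.8,"spin":0},{"hand":1,"dx":0,"dy":0,"dz":0.8,"spin":0},{"hand":1,"dx":0,"dy":0,"dz":0.8,"spin":0},{"hand":1,"dx":0,"dy":0,"dz":0,"spin":0}]'
python3 go.py 366 -287.7 136 -1.51
python3 - <<'E'
from h import *
p,d=robot.read_camera('scene'); cv2.imwrite('pics/s3.png',cv2.resize(p[170:360,60:220,::-1],None,fx=3,fy=3,interpolation=2))
E
```

```text
t: 16.08
position: [364.6, -288.0, 207.8]
tcp_rot: [3.139, 0.0, -1.509]
force: [-0.7, -0.6, 0.2]
grip_width: 85.4
t 16.07 p [ 364.6 -288.   207.8] rpy [ 3.139  0.    -1.509] F [-0.7 -0.6  0.2] w 85.4 q7 -0.57
dx dy dz [-0.01 -0.06  2.87]
spin 0.001
```

View pics/s3.png

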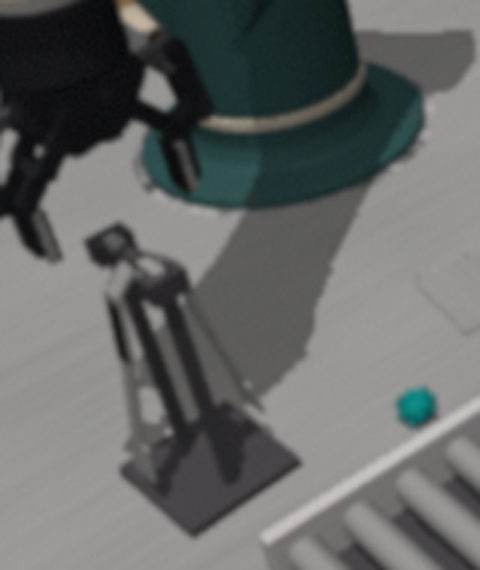

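The open fingers straddle the tongs' hinge, at crop (40,245) and (185,175) with the hinge near (135,265). I'll descend.

```bash
python3 -m jog '[{"hand":1,"dx":0,"dy":-0.04,"dz":0.5,"spin":0},{"hand":1,"dx":0,"dy":0,"dz":0.5,"spin":0},{"hand":1,"dx":0,"dy":0,"dz":0.5,"spin":0},{"hand":1,"dx":0,"dy":0,"dz":0.5,"spin":0},{"hand":1,"dx":0,"dy":0,"dz":0.5,"spin":0},{"hand":1,"dx":0,"dy":0,"dz":0.3,"spin":0},{"hand":1,"dx":0,"dy":0,"dz":0.13,"spin":0},{"hand":1,"dx":0,"dy":0,"dz":0,"spin":0}]'
python3 go.py 366 -287.7 134 -1.51
```

```text
t: 17.12
position: [366.2, -288.1, 135.4]
tcp_rot: [3.142, -0.0, -1.509]
force: [1.2, -0.5, -0.0]
grip_width: 85.6
t 17.12 p [ 366.2 -288.1  135.4] rpy [ 3.142 -0.    -1.509] F [ 1.2 -0.5 -0. ] w 85.6 q7 -0.44
dx dy dz [-0.02  0.01  0.05]
spin 0.001
```

```bash
python3 -m jog '[{"hand":0.7,"dx":0,"dy":0,"dz":0,"spin":0},{"hand":0.65,"dx":0,"dy":0,"dz":0,"spin":0},{"hand":0.62,"dx":0,"dy":0,"dz":0,"spin":0},{"hand":0.6,"dx":0,"dy":0,"dz":0,"spin":0},{"hand":0.58,"dx":0,"dy":0,"dz":0,"spin":0},{"hand":0.57,"dx":0,"dy":0,"dz":0,"spin":0},{"hand":0.56,"dx":0,"dy":0,"dz":0,"spin":0},{"hand":0.56,"dx":0,"dy":0,"dz":0,"spin":0}]' 40
python3 go.py
```

```text
t: 18.12
position: [366.3, -288.1, 135.4]
tcp_rot: [-3.141, -0.0, -1.509]
force: [1.0, -1.0, 3.2]
grip_width: 47.9
t 18.12 p [ 366.3 -288.1  135.4] rpy [-3.141 -0.    -1.509] F [ 1.  -1.   3.2] w 47.9 q7 -0.44
```

```bash
python3 -m jog '[{"hand":0.555,"dx":0,"dy":0,"dz":0,"spin":0},{"hand":0.555,"dx":0,"dy":0,"dz":-0.2,"spin":0},{"hand":0.555,"dx":0,"dy":0,"dz":-0.2,"spin":0},{"hand":0.555,"dx":0,"dy":0,"dz":-0.2,"spin":0},{"hand":0.555,"dx":0,"dy":0,"dz":-0.2,"spin":0},{"hand":0.555,"dx":0,"dy":0,"dz":-0.4,"spin":0},{"hand":0.555,"dx":0,"dy":0,"dz":-0.5,"spin":0},{"hand":0.555,"dx":0,"dy":0,"dz":0,"spin":0}]'
python3 go.py
python3 - <<'E'
from h import *
p,d=robot.read_camera('scene'); cv2.imwrite('pics/s4.png',cv2.resize(p[150:360,60:220,::-1],None,fx=2.8,fy=2.8,interpolation=2)); np.save('s4.npy',d)
E
```

```text
t: 19.12
position: [366.7, -288.2, 178.8]
tcp_rot: [-3.14, -0.001, -1.509]
force: [0.5, 0.8, -2.2]
grip_width: 47.3
t 19.12 p [ 366.7 -288.2  178.8] rpy [-3.140e+00 -1.000e-03 -1.509e+00] F [ 0.5  0.8 -2.2] w 47.3 q7 -0.52
```

View pics/s4.png

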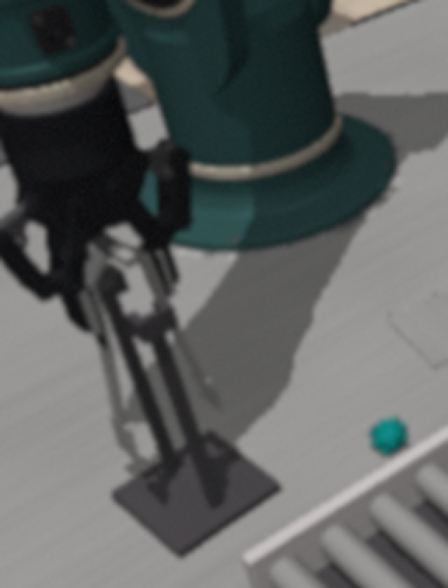

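Tongs lifted 43 mm and held: the hinge sits under the palm at crop (110,250) and the tips are still between the posts. I'll carry on up until the tips clear the lips.

```bash
python3 -m jog '[{"hand":0.555,"dx":0,"dy":0,"dz":-0.5,"spin":0},{"hand":0.555,"dx":0,"dy":0,"dz":-0.75,"spin":0},{"hand":0.555,"dx":0,"dy":0,"dz":-0.75,"spin":0},{"hand":0.555,"dx":0,"dy":0,"dz":-0.75,"spin":0},{"hand":0.555,"dx":0,"dy":0,"dz":-0.75,"spin":0},{"hand":0.555,"dx":0,"dy":0,"dz":-0.75,"spin":0},{"hand":0.555,"dx":0,"dy":0,"dz":-0.75,"spin":0},{"hand":0.555,"dx":0,"dy":0,"dz":-0.7,"spin":0},{"hand":0.555,"dx":0,"dy":0,"dz":-0.3,"spin":0},{"hand":0.555,"dx":0,"dy":0,"dz":0,"spin":0}]'
python3 go.py 608.5 196 330 -0.025
```

```text
t: 20.42
position: [366.3, -288.0, 328.0]
tcp_rot: [-3.141, 0.0, -1.509]
force: [0.2, 0.5, -1.9]
grip_width: 47.7
t 20.43 p [ 366.3 -288.   328. ] rpy [-3.141  0.    -1.509] F [ 0.2  0.5 -1.9] w 47.7 q7 -0.84
dx dy dz [-18.72 -10.87  -0.08]
spin -1.484
```

```bash
python3 -m jog '[{"hand":0.555,"dx":-0.3,"dy":-0.18,"dz":0,"spin":0},{"hand":0.555,"dx":-0.6,"dy":-0.35,"dz":0,"spin":0},{"hand":0.555,"dx":-0.9,"dy":-0.52,"dz":0,"spin":0},{"hand":0.555,"dx":-0.9,"dy":-0.52,"dz":0,"spin":0},{"hand":0.555,"dx":-0.9,"dy":-0.52,"dz":0,"spin":0},{"hand":0.555,"dx":-0.9,"dy":-0.52,"dz":0,"spin":0},{"hand":0.555,"dx":-0.9,"dy":-0.52,"dz":0,"spin":0},{"hand":0.555,"dx":-0.9,"dy":-0.52,"dz":0,"spin":0},{"hand":0.555,"dx":-0.9,"dy":-0.52,"dz":0,"spin":0},{"hand":0.555,"dx":-0.9,"dy":-0.52,"dz":0,"spin":0}]'
python3 -m jog '[{"hand":0.555,"dx":-0.9,"dy":-0.52,"dz":0,"spin":0},{"hand":0.555,"dx":-0.9,"dy":-0.52,"dz":0,"spin":0},{"hand":0.555,"dx":-0.9,"dy":-0.52,"dz":0,"spin":0},{"hand":0.555,"dx":-0.9,"dy":-0.52,"dz":0,"spin":0},{"hand":0.555,"dx":-0.9,"dy":-0.52,"dz":0,"spin":0},{"hand":0.555,"dx":-0.9,"dy":-0.52,"dz":0,"spin":0},{"hand":0.555,"dx":-0.9,"dy":-0.52,"dz":0,"spin":0},{"hand":0.555,"dx":-0.9,"dy":-0.52,"dz":0,"spin":0},{"hand":0.555,"dx":-0.9,"dy":-0.52,"dz":0,"spin":0},{"hand":0.555,"dx":-0.9,"dy":-0.52,"dz":0,"spin":0}]'
python3 -m jog '[{"hand":0.555,"dx":-0.6,"dy":-0.35,"dz":0,"spin":0},{"hand":0.555,"dx":-0.4,"dy":-0.2,"dz":0,"spin":-0.08},{"hand":0.555,"dx":0,"dy":0,"dz":0,"spin":-0.16},{"hand":0.555,"dx":0,"dy":0,"dz":0,"spin":-0.18},{"hand":0.555,"dx":0,"dy":0,"dz":0,"spin":-0.18},{"hand":0.555,"dx":0,"dy":0,"dz":0,"spin":-0.18},{"hand":0.555,"dx":0,"dy":0,"dz":0,"spin":-0.18},{"hand":0.555,"dx":0,"dy":0,"dz":0,"spin":-0.18},{"hand":0.555,"dx":0,"dy":0,"dz":0,"spin":-0.18},{"hand":0.555,"dx":0,"dy":0,"dz":0,"spin":-0.16}]'
python3 -m jog '[{"hand":0.555,"dx":0,"dy":0,"dz":0,"spin":0},{"hand":0.555,"dx":0,"dy":0,"dz":0,"spin":0}]'
python3 - <<'E'
from h import *
p,d=robot.read_camera('scene'); cv2.imwrite('pics/s5.png',p[:,:,::-1]); np.save('s5.npy',d)
hsv=cv2.cvtColor(p,cv2.COLOR_RGB2HSV); mk=cv2.inRange(hsv,(5,110,40),(20,255,255)); n_,l,st,ce=cv2.connectedComponentsWithStats(mk)
for i in range(1,n_):
    if st[i,4]>25:
        g=onz('scene',[ce[i]],70)[0]
        if 500<g[0]<680 and abs(g[1])<300: print('brown',st[i].tolist(),g.round(1))
cv2.imwrite('pics/s5c.png',cv2.resize(p[80:320,200:460,::-1],None,fx=2.3,fy=2.3,interpolation=2))
E
python3 go.py 608.5 196 330 -0.025
```

```text
t: 21.68
position: [471.3, -77.2, 327.6]
tcp_rot: [3.141, -0.0, -1.509]
force: [-0.1, -0.2, -0.7]
grip_width: 47.6
t: 22.92
position: [587.3, 155.6, 327.7]
tcp_rot: [3.141, -0.0, -1.509]
force: [-0.0, -1.2, -0.9]
grip_width: 47.5
t: 24.18
position: [599.0, 179.8, 327.8]
tcp_rot: [3.141, 0.0, -0.024]
force: [-0.3, 0.5, -1.5]
grip_width: 47.4
t: 24.42
position: [598.9, 179.7, 327.7]
tcp_rot: [3.141, 0.0, -0.033]
force: [0.1, -0.2, -1.3]
grip_width: 47.5
brown [351, 237, 16, 15, 188] [608.  195.6  70. ]
brown [332, 253, 11, 11, 82] [605.  118.7  70. ]
brown [310, 267, 10, 10, 85] [598.2  48.8  70. ]
t 24.48 p [598.9 179.8 327.8] rpy [ 3.141  0.    -0.032] F [ 0.3  0.8 -0.8] w 47.3 q7 -0.22
dx dy dz [ 0.36 -0.66 -0.09]
spin -0.007
```

View pics/s5c.png

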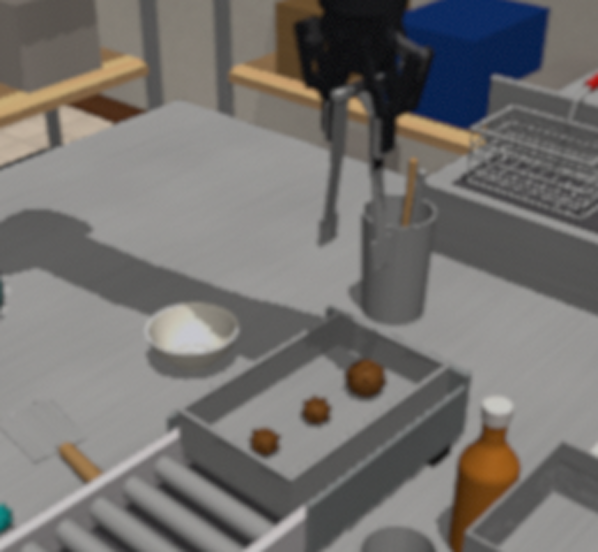

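The big falafel is at crop (366,377), which gives (608.5,196) from both cameras. The tongs hang upright, with tips at crop (328,240) and (380,255). I'll check the tip points against the TCP before descending.

Run:
```python
from m import *
p,d=robot.read_camera('top')
for n,D in(('scene',np.load('s5.npy')),('top',d)):
    uv,X=cloud(n,D)
    m=(abs(X[:,0]-599)<65)&(abs(X[:,1]-180)<45)&(X[:,2]>205)&(X[:,2]<300)
    for lo in(205,220,235,250,270):
        k=m&(X[:,2]>=lo)&(X[:,2]<lo+15)
        for s,t in((k&(X[:,0]<599),'L'),(k&(X[:,0]>=599),'R')):
            if s.sum(): print(n,lo,t,s.sum(),np.percentile(X[s],5,axis=0).round(),np.percentile(X[s],95,axis=0).round())
```

```text
scene 220 L 44 [564. 167. 222.] [567. 188. 234.]
scene 220 R 49 [631. 163. 222.] [635. 189. 234.]
scene 235 L 47 [564. 166. 236.] [568. 190. 248.]
scene 235 R 56 [630. 163. 236.] [634. 189. 249.]
scene 250 L 36 [565. 170. 250.] [570. 187. 265.]
scene 250 R 44 [628. 167. 250.] [633. 185. 263.]
scene 270 L 30 [568. 172. 271.] [572. 185. 285.]
scene 270 R 37 [625. 169. 271.] [630. 182. 284.]
```

```bash
python3 -m jog '[{"hand":0.555,"dx":0.38,"dy":-0.72,"dz":0.3,"spin":0},{"hand":0.555,"dx":0,"dy":0,"dz":0.7,"spin":0},{"hand":0.555,"dx":0,"dy":0,"dz":0.8,"spin":0},{"hand":0.555,"dx":0,"dy":0,"dz":0.8,"spin":0},{"hand":0.555,"dx":0,"dy":0,"dz":0.8,"spin":0},{"hand":0.555,"dx":0,"dy":0,"dz":0.6,"spin":0},{"hand":0.555,"dx":0,"dy":0,"dz":0.3,"spin":0},{"hand":0.555,"dx":0,"dy":0,"dz":0,"spin":0},{"hand":0.555,"dx":0,"dy":0,"dz":0,"spin":0}]'
python3 go.py 608.5 198 168 -0.025
```

```text
t: 25.65
position: [609.1, 197.5, 220.9]
tcp_rot: [-3.141, -0.001, -0.029]
force: [0.8, 0.9, -0.9]
grip_width: 47.4
t 25.65 p [609.1 197.5 220.9] rpy [-3.141e+00 -1.000e-03 -2.900e-02] F [ 0.8  0.9 -0.9] w 47.4 q7 -0.2
dx dy dz [-0.02 -0.02  2.12]
spin -0.004
```

```bash
python3 -m jog '[{"hand":0.555,"dx":-0.02,"dy":-0.02,"dz":0.3,"spin":0},{"hand":0.555,"dx":0,"dy":0,"dz":0.4,"spin":0},{"hand":0.555,"dx":0,"dy":0,"dz":0.4,"spin":0},{"hand":0.555,"dx":0,"dy":0,"dz":0.4,"spin":0},{"hand":0.555,"dx":0,"dy":0,"dz":0.4,"spin":0},{"hand":0.555,"dx":0,"dy":0,"dz":0.22,"spin":0},{"hand":0.555,"dx":0,"dy":0,"dz":0,"spin":0},{"hand":0.555,"dx":0,"dy":0,"dz":0,"spin":0}]'
python3 go.py 608.5 198 168 -0.025
python3 - <<'E'
from h import *
p,d=robot.read_camera('scene'); cv2.imwrite('pics/s6c.png',cv2.resize(p[140:300,280:440,::-1],None,fx=3.7,fy=3.7,interpolation=2))
E
```

```text
t: 26.65
position: [608.5, 198.0, 167.6]
tcp_rot: [-3.141, -0.001, -0.029]
force: [-0.1, 0.4, -1.0]
grip_width: 47.8
t 26.65 p [608.5 198.  167.6] rpy [-3.141e+00 -1.000e-03 -2.900e-02] F [-0.1  0.4 -1. ] w 47.8 q7 -0.18
dx dy dz [-0.    0.   -0.01]
spin -0.004
```

View pics/s6c.png

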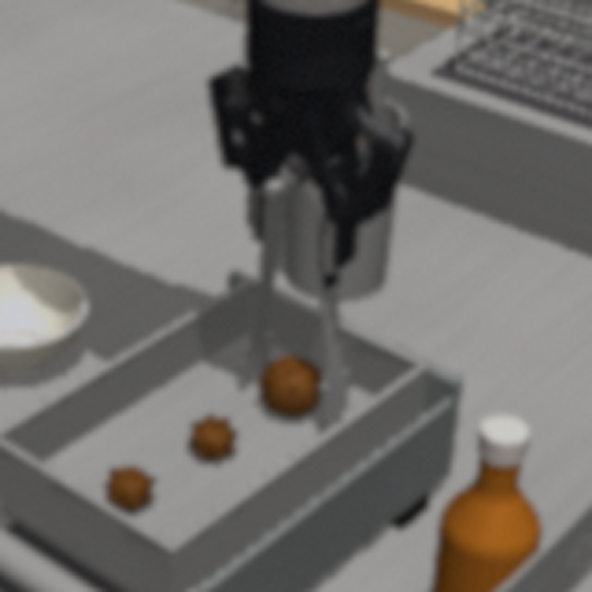

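The big falafel sits between the paddles, which are at crop (250,370) and (328,405). I'll close slowly.

```bash
python3 -m jog '[{"hand":0.53,"dx":0,"dy":0,"dz":0,"spin":0},{"hand":0.51,"dx":0,"dy":0,"dz":0,"spin":0},{"hand":0.49,"dx":0,"dy":0,"dz":0,"spin":0},{"hand":0.475,"dx":0,"dy":0,"dz":0,"spin":0},{"hand":0.46,"dx":0,"dy":0,"dz":0,"spin":0},{"hand":0.44,"dx":0,"dy":0,"dz":0,"spin":0},{"hand":0.42,"dx":0,"dy":0,"dz":0,"spin":0},{"hand":0.38,"dx":0,"dy":0,"dz":0,"spin":0},{"hand":0.38,"dx":0,"dy":0,"dz":0,"spin":0},{"hand":0.38,"dx":0,"dy":0,"dz":0,"spin":0}]' 45
python3 go.py
```

```text
t: 27.95
position: [608.4, 198.0, 167.4]
tcp_rot: [3.142, -0.0, -0.029]
force: [-1.1, 0.7, 1.5]
grip_width: 39.1
t 27.95 p [608.4 198.  167.4] rpy [ 3.142 -0.    -0.029] F [-1.1  0.7  1.5] w 39.1 q7 -0.18
```

```bash
python3 -m jog '[{"hand":0.38,"dx":0,"dy":0,"dz":-0.2,"spin":0},{"hand":0.38,"dx":0,"dy":0,"dz":-0.4,"spin":0},{"hand":0.38,"dx":0,"dy":0,"dz":-0.6,"spin":0},{"hand":0.38,"dx":0,"dy":0,"dz":-0.6,"spin":0},{"hand":0.38,"dx":0,"dy":0,"dz":-0.6,"spin":0},{"hand":0.38,"dx":0,"dy":0,"dz":-0.6,"spin":0},{"hand":0.38,"dx":0,"dy":0,"dz":-0.6,"spin":0},{"hand":0.38,"dx":0,"dy":0,"dz":-0.6,"spin":0},{"hand":0.38,"dx":0,"dy":0,"dz":-0.6,"spin":0},{"hand":0.38,"dx":0,"dy":0,"dz":-0.6,"spin":0}]'
python3 -m jog '[{"hand":0.38,"dx":0,"dy":0,"dz":-0.5,"spin":0},{"hand":0.38,"dx":0,"dy":0,"dz":-0.2,"spin":0},{"hand":0.38,"dx":0,"dy":0,"dz":0,"spin":0},{"hand":0.38,"dx":0,"dy":0,"dz":0,"spin":0},{"hand":0.38,"dx":0,"dy":0,"dz":0,"spin":0},{"hand":0.38,"dx":0,"dy":0,"dz":0,"spin":0}]'
python3 go.py
python3 - <<'E'
from m import *
p,d=robot.read_camera('scene'); cv2.imwrite('pics/s7.png',p[:,:,::-1]); 
cv2.imwrite('pics/s7c.png',cv2.resize(p[60:320,80:460,::-1],None,fx=2.1,fy=2.1,interpolation=2))
hsv=cv2.cvtColor(p,cv2.COLOR_RGB2HSV); mk=cv2.inRange(hsv,(5,110,40),(20,255,255)); n_,l,st,ce=cv2.connectedComponentsWithStats(mk)
for i in range(1,n_):
    if st[i,4]>25:
        X=depthpt('scene',[ce[i]],d)[0]
        if 500<X[0]<680 and abs(X[1])<260: print('brown',st[i].tolist(),X.round(1))
uv,Y=cloud('scene',d); k=(abs(Y[:,0]-600)<120)&(Y[:,1]>-60)&(Y[:,1]<270)&(Y[:,2]>91.5)&(Y[:,2]<99)
print('rim/plate scene y range',Y[k].min(0).round(1),Y[k].max(0).round(1))
e=(abs(Y[:,0]-560)<15)&(Y[:,1]>215)&(Y[:,1]<275)&(Y[:,2]>75)
print(Y[e][np.argsort(Y[e][:,1])].round(0)[::6].tolist()[:40])
E
```

```text
t: 29.2
position: [608.3, 198.0, 303.3]
tcp_rot: [3.141, 0.0, -0.029]
force: [0.1, -0.4, -1.8]
grip_width: 39.4
t: 29.95
position: [608.3, 198.0, 319.6]
tcp_rot: [3.141, 0.0, -0.029]
force: [-0.2, -0.2, -1.6]
grip_width: 39.2
t 29.95 p [608.3 198.  319.6] rpy [ 3.141  0.    -0.029] F [-0.2 -0.2 -1.6] w 39.2 q7 -0.23
brown [353, 180, 14, 17, 186] [615.6 178.2 233.7]
brown [332, 253, 11, 11, 82] [608.4 114.5  74.2]
brown [310, 267, 10, 10, 85] [601.2  45.6  73.7]
rim/plate scene y range [520.7   0.   91.5] [691.8 250.6  98.7]
[[569.0, 239.0, 89.0], [565.0, 241.0, 83.0], [567.0, 242.0, 78.0], [564.0, 242.0, 79.0], [573.0, 242.0, 89.0], [566.0, 243.0, 83.0], [573.0, 243.0, 79.0], [549.0, 243.0, 96.0], [556.0, 244.0, 84.0], [546.0, 244.0, 88.0], [546.0, 244.0, 76.0], [548.0, 245.0, 86.0], [560.0, 254.0, 90.0]]
```

View pics/s7c.png

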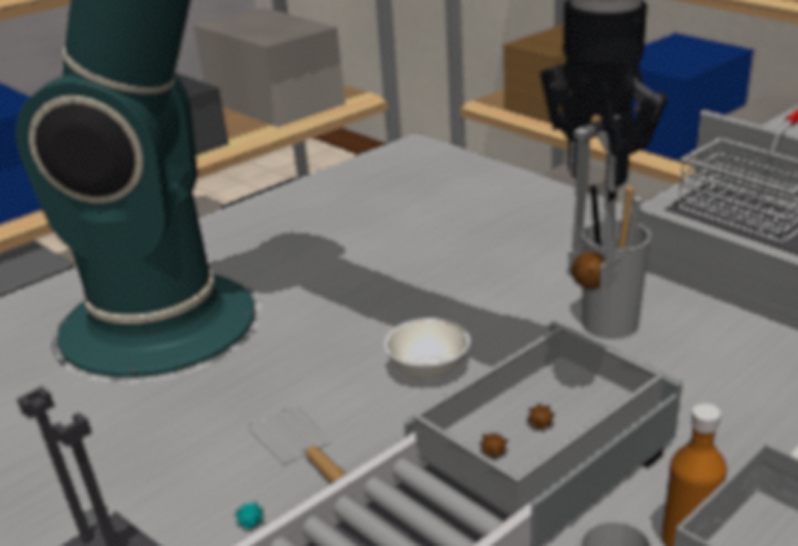

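The falafel is held in the tongs at crop (590,268), about 150 mm above the pan floor, with the two small ones still in the pan. The pan's far inner wall is at y≈243 (244 expected when home). Handing in.

```bash
python3 -c "
from rig import robot
print(robot.finish_job())"; python3 go.py
```

```text
the job is handed in; nothing more can be done
None
the job is handed in; nothing more can be done
```

The pan is pushed home in the bay and the big falafel is held still in the tongs, about 15 cm above the pan floor. I handed the job in at about t = 30 s of the 70 s allowed.

What I did:
- **Pan:** I pushed it with shut fingers until the force rose to about 23 N at y = -7.3 mm, against a predicted -7.6 mm, then backed off.
- **Tongs:** I lifted them straight out of the stand with a squeeze of about 2 mm and turned them so they opened across the pan.
- **Falafel:** I lowered the open tongs over the big falafel and closed until the fingers stalled at 39 mm (about 40 mm expected). I then lifted by 152 mm.

Last checks:
- The grip held at 39.2 mm, with a steady load of about 1.6 N.
- The camera showed the big falafel between the paddles, its visible surface at z ≈ 234 mm.
- Both small falafel were still in the pan.
- The pan's far inner wall read y ≈ 242–244 mm, against 244 mm expected when home.
- The picture showed the bowl, pot, bottle, spatula and nearby turquoise piece in place. I did not measure their positions again; the cup was only partly in view, and the spice jar was outside it.

No check failed. The first two move commands were refused for missing fields, which moved nothing. The two cameras differed by 4–5 mm on the small falafel, which did not matter for the grasp.

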